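Pile the corner brackets head to tail on the turntable

ROBOT

A 6-joint arm with a two-finger parallel gripper is mounted at the origin on the work surface. World frame = base frame: x ahead of the robot, y to its left, z up, the work surface at z = 0. Lengths are in mm, angles in rad, forces in N, time in s.
With the tool pointing down it reaches from about 325 to 850 mm from the base axis. Payload 4.4 kg.
Tool frame: the origin (TCP) lies on the centre line of the jaws, within the pads' length; the fingertips stand 14 mm ahead of it and the grasp point (between the pads) lies 5 mm behind it; z points along the fingers, x is the direction in which the jaws open and shut, and the axes are right-handed (so a half turn about z gives the same grasp; the last joint's range is limited). The gripper opens to 94 mm and grips with 3 to 60 N. Pads are 16 mm wide; open, the fingers measure 119 mm over their backs; the gripper's body (75 mm by 177 mm) begins 78 mm behind the grasp point.
Start: joints at [1.099, 0.207, 1.542, -0, 1.393, -0.15], TCP at [181.322, 545.664, 219.447] pointing down, gripper open.
Joint ranges: [-2.73, 2.73], [-0.86, 2.22], [0.23, 2.46], [-1.11, 4.25], [0.08, 2.63], [-2.82, 2.82]. Speed limits (rad/s): [2.79, 2.79, 3.14, 3.14, 3.14, 3.14].

INTERFACE

Orientations are given as a unit quaternion [x, y, z, w].
In Python, from bench import r gives the robot as it stands.
- The arm moves only by the tool carry_out, never from a script. Its argument "increments" is a list of rows, each a list of 7 numbers: the shift along the tool's x, y, z in cm, then the turn, a rotation vector about the tool's x, y, z in rad, then the closure, from 0 (fully open) to 1 (shut). In form: [[x, y, z, wx, wy, wz, hand], ...]. A call has 1 to 20 rows; each row is the pose to reach, as a shift and turn from the pose commanded when the call began, along the tool's axes at that moment; what a row does not reach only later rows make up. A row lasts 1/10 s, in which the tool goes at most 50 mm and 8.59 degrees, less where a joint would pass 70% of its speed; a pose out of reach is approached as far as the arm can. A call with a gripper value outside its range is refused whole. The fingers move at their own pace and stop on an object; "newtons" is the grip in N (left out, the last holds). Time passes only in rows, so rows that repeat a pose let the fingers close. It gives the time, the measured TCP pose, the force and the opening at its end, in the units of the state.
- r.get_obs(): the state, without advancing time (a new reading comes with each control period).
- r.grab_frame(name): name is "scene" or "top" or "wrist"; returns a dict with "image" (480x640x3 uint8, red, green, blue), "fx", "fy", "cx", "cy" (pixels), "extrinsics" (4x4, takes a point from camera to world coordinates); the wrist camera has in their place "T_tool_cam" (4x4, takes a point from camera to tool coordinates, whose origin is the TCP and whose axes are the tool frame's). Camera axes: x right, y down, z forward; pixel columns grow to the right and rows downward; lengths in mm; the calibration is good to about 2 mm. A picture is of the moment at which its call begins: read the wrist's pose just before it. There is no depth.
- r.sign_off(): hands the job in, once; it reports no verdict.
The state is a dict: "time_s": time; "joint_positions": joint angles; "dq": joint speeds; "tau": joint torques, N m; "tool_pos": TCP position; "tcp_rot": TCP orientation; "contact_force": force on the tool from outside, world axes, zero at the start; "wrist_torque": the same for the moment, N m; "finger_gap": finger opening in mm.
Only numpy, scipy, OpenCV 4.12 (cv2) and the standard library are available. Lean on these libraries where they do the work, as an engineer would, in place of code of your own. Each camera call takes 0.05 s, during which the arm holds its last target. There are 200 camera calls.

TASK

Stack the two large loose L-shaped corner brackets, bosses up, on the bracket that already lies on the round turntable, each turned half a turn from the one directly below so that its legs rest on the leg ends below and the bosses stand in the open corners. The pile of three must lie flat and balanced with outer edges lined up over the bottom bracket, which stays where it is; either loose bracket may go first. The straight bar, the small angle and the pipe offcut do not belong in the pile.

Things in the scene. Friction and masses are not known exactly. Their poses are not given: they have to be found in the camera images.
- base_bracket_mid (a point): Bottom bracket, loose, on a fixed round turntable (200 mm across, top 20 mm over table). Aluminium L plate, legs 120 x 50 mm, 14 thick; heel has a round boss on top, 32 mm wide, 12 high. Point: centre of the L's 120 x 120 mm outline square, half-way up the plate (over the open inner corner). z up; heel and boss at (-35,-35) mm, leg ends at (+x,-y) and (-x,+y), leg centre lines y=-35 and x=-35.
- bracket_a_mid (a point): Loose bracket, same shape, size, point and axes as the bottom one (120 mm legs 50 wide, 14 thick, boss on the heel), lying boss up on the table on one side of the turntable. About 0.4 kg; centre of mass at about (-14,-14) mm from the point. A leg is gripped across its 50 mm width, beside the inner corner.
- bracket_b_mid (a point): Other loose bracket, the same in all, lying boss up on the table on the other side of the turntable; the two are exchangeable. Point: centre of the 120 x 120 mm outline square, half-way up the 14 mm plate (7 mm over its underside); heel with boss towards -x,-y, legs along x and y.
There are look-alikes about, which are no part of the job. Leave any green or orange look-alike of the part that bears base_bracket_mid alone.

How it is judged:
By the outcome, as a careful person would: the job done as asked, in the order asked, and still so for the second after the job is handed in, with the robot touching nothing.
It also fails if it takes over 53 s, if anything falls off the work surface, if the arm or the gripper's body presses on something with over 40 N, if the wrist force passes 120 N, or if a joint passes its speed limit or range.

## Working session

There is one attempt and no reset: what is moved stays moved. The work goes in short steps, Python scripts to look and compute and a tool call to move; the robot and the scene stay as the last step left them, time stands still between calls to the robot, and variables do not carry over. Pictures are saved under pics/ and viewed, about 8 in all and at most 12, crops included, and the job is handed in when it is done.

Besides the shell and the picture viewer there is one more tool, called after "Call:" by a JSON object that holds its "api" and its "payload". carry_out: Moves the arm, as the interface text tells. Its arguments: {"type":"object","properties":{"increments":{"type":"array","items":{"type":"array","items":{"type":"number"}}},"newtons":{"type":"number"}},"required":["increments"]}

```bash
ls; mkdir -p pics
cat > shot.py <<'E'
import cv2,sys
from bench import r
def shot(n,out):
    o=r.get_obs(); f=r.grab_frame(n); cv2.imwrite('pics/'+out,f['image'][:,:,::-1]); return o,f
E
python3 - <<'E'
from shot import *
import numpy as np
for n in('scene','top'):
    o,f=shot(n,n+'1.png'); print(n,f['fx'],f['cx'],f['cy'],np.round(f['extrinsics'],3).tolist())
f=r.grab_frame('wrist');print(np.round(f['T_tool_cam'],3).tolist(),f['fx'],o)
E
```

```text
pics
scene 564.8326609371715 317.62971075652047 241.0166427241779 [[0.858, 0.438, -0.268, 914.591], [0.513, -0.74, 0.435, -667.625], [-0.007, -0.511, -0.86, 1258.013], [0.0, 0.0, 0.0, 1.0]]
top 472.1452709664622 313.9278236434153 230.26755109211499 [[-0.044, -0.976, 0.213, 301.164], [-0.999, 0.042, -0.012, -56.821], [0.003, -0.213, -0.977, 1066.708], [0.0, 0.0, 0.0, 1.0]]
[[1.0, 0.001, -0.001, -0.595], [-0.001, 0.96, 0.278, -80.975], [0.001, -0.278, 0.96, -164.462], [0.0, 0.0, 0.0, 1.0]] 401.22632098955347 {'time_s': 0.05, 'joint_positions': array([ 1.09949325e+00,  2.07382588e-01,  1.54289521e+00, -5.59735451e-06,
        1.39355015e+00, -1.50515724e-01]), 'dq': array([ 0.00020532,  0.00281779, -0.00014314, -0.00215464, -0.00126907,
       -0.00124243]), 'tau': array([-2.41656298e-04, -3.72157645e+01, -2.82564586e+01,  7.01557961e-02,
        3.12071561e-02, -5.60676710e-05]), 'tool_pos': array([180.97462989, 544.97028263, 218.33991214]), 'tcp_rot': array([ 8.10959698e-01,  5.85100947e-01, -9.92920123e-04,  5.13085767e-04]), 'contact_force': array([ 0.37228368,  0.64367751, -0.48906471]), 'wrist_torque': array([-0.00566307, -0.01595062,  0.0067552 ]), 'finger_gap': 94.01461493467704}
```

View pics/top1.png

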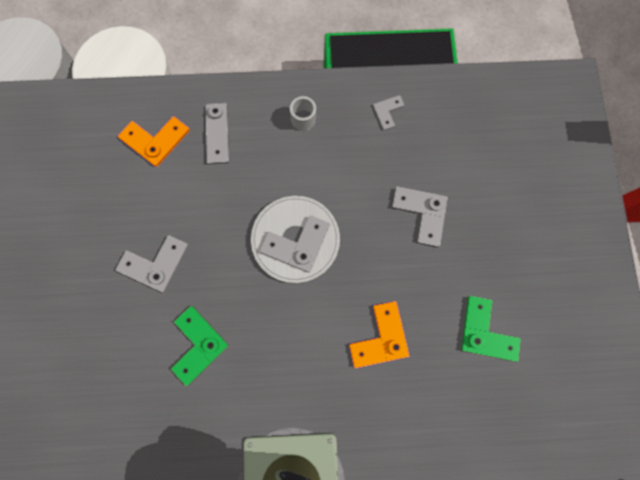

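View pics/scene1.png

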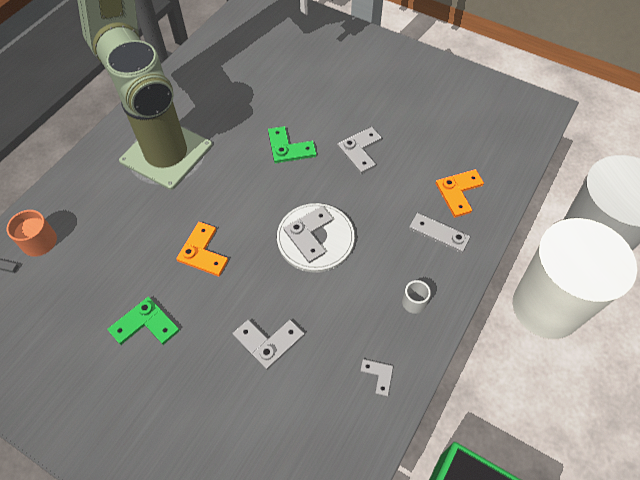

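The top view shows the base bracket at about (295,245), loose A at (155,265) and loose B at (425,215). The bar, pipe and small angle are along the upper edge.

```bash
cat > geo.py <<'E'
import cv2,numpy as np
from scipy.spatial.transform import Rotation as R
def cast(f,T,uv,z):
    uv=np.atleast_2d(uv).astype(float)
    d=np.c_[(uv[:,0]-f['cx'])/f['fx'],(uv[:,1]-f['cy'])/f['fy'],np.ones(len(uv))]@T[:3,:3].T
    return (T[:3,3]+d*((z-T[2,3])/d[:,2])[:,None])
def toolT(o):
    T=np.eye(4);T[:3,:3]=R.from_quat(o['tcp_rot']).as_matrix();T[:3,3]=o['tool_pos'];return T
def greymask(img,lo,hi):
    a=img.astype(int); sat=a.max(2)-a.min(2); v=a.mean(2)
    return ((sat<25)&(v>lo)&(v<hi)).astype(np.uint8)*255
E
python3 - <<'E'
from shot import *; from geo import *
for n,seeds in(('top',{'A':(155,265),'B':(425,215),'base':(295,245)}),('scene',{'A':(360,148),'B':(268,340),'base':(308,235)})):
    f=r.grab_frame(n);img=f['image'];T=f['extrinsics']
    for k,s in seeds.items():
        c=img[s[1]-50:s[1]+50,s[0]-50:s[0]+50]
        print(n,k,'px',np.percentile(c.mean(2),[10,50,90]),img[s[1],s[0]])
        m=greymask(img,115,190 if k=='base' else 256)
        cs,_=cv2.findContours(m,cv2.RETR_EXTERNAL,cv2.CHAIN_APPROX_NONE)
        cs=[x for x in cs if cv2.contourArea(x)>300 and abs(cv2.pointPolygonTest(x,s,True))<30]
        for x in cs:
            p=cv2.approxPolyDP(x,5,True)[:,0]; print(cv2.contourArea(x),p.tolist(),np.round(cast(f,T,p,34 if k=='base' else 14)[:,:2]).tolist())
E
```

```text
top A px [104.         106.66666667 161.33333333] [164 161 160]
1910.0 [[187, 243], [167, 235], [153, 262], [125, 250], [116, 270], [163, 291]] [[513.0, 219.0], [534.0, 265.0], [473.0, 295.0], [503.0, 359.0], [458.0, 377.0], [407.0, 271.0]]
top B px [104.66666667 107.         162.        ] [167 163 162]
1761.5 [[396, 186], [393, 206], [422, 213], [418, 241], [439, 246], [448, 197]] [[627.0, -265.0], [580.0, -254.0], [560.0, -320.0], [495.0, -305.0], [481.0, -351.0], [596.0, -384.0]]
top base px [104.         160.         192.66666667] [162 158 157]
scene A px [119.33333333 122.66666667 128.        ] [199 197 195]
scene B px [120.66666667 124.33333333 193.33333333] [201 196 195]
scene base px [120.33333333 125.33333333 233.33333333] [198 196 193]
```

Call:
{"api": "carry_out", "payload": {"increments": [[-13.8,35.7,1.8,0,0,0,0],[-13.8,35.7,1.8,0,0,0,0],[-13.8,35.7,1.8,0,0,0,0],[-13.8,35.7,1.8,0,0,0,0],[-13.8,35.7,1.8,0,0,0,0],[-13.8,35.7,1.8,0,0,0,0],[-13.8,35.7,1.8,0,0,0,0],[-13.8,35.7,1.8,0,0,0,0],[-13.8,35.7,1.8,0,0,0,0],[-13.8,35.7,1.8,0,0,0,0],[-13.8,35.7,1.8,0,0,0,0],[-13.8,35.7,1.8,0,0,0,0]]}}

```text
time_s: 1.45
tool_pos: [475.5, 303.2, 201.5]
tcp_rot: [0.81, 0.586, -0.0, -0.0]
contact_force: [0.6, 0.3, -0.4]
finger_gap: 93.8
```

Run:
```python
from shot import *; from geo import *
o,f=shot('wrist','w1.png'); print(o['time_s'],o['tool_pos'],o['tcp_rot']); img=f['image']
np.savez('w1.npz',img=img,pos=o['tool_pos'],rot=o['tcp_rot'])
T=toolT(o)@f['T_tool_cam']
m=greymask(img,130,256)
cs,_=cv2.findContours(m,cv2.RETR_EXTERNAL,cv2.CHAIN_APPROX_NONE)
for x in cs:
    if cv2.contourArea(x)>2000:
        p=cv2.approxPolyDP(x,8,True)[:,0]; print(cv2.contourArea(x),p.tolist(),np.round(cast(f,T,p,14)[:,:2],1).tolist())
```

```text
1.45 [475.50265105 303.17566316 201.48664996] [ 8.10366886e-01  5.85922760e-01 -6.93207899e-05 -1.55307314e-04]
2311.0 [[0, 309], [0, 351], [60, 351], [58, 315]] [[467.5, -14.8], [507.9, -38.6], [526.5, 18.1], [490.6, 35.2]]
4174.5 [[0, 261], [0, 301], [67, 308], [71, 350], [96, 354], [104, 390], [110, 350], [89, 309], [53, 279]] [[424.3, 10.7], [460.1, -10.4], [486.7, 47.0], [528.9, 29.0], [540.7, 50.6], [581.2, 39.2], [541.0, 65.9], [494.2, 66.7], [455.7, 48.8]]
11275.0 [[242, 279], [294, 288], [305, 217], [381, 228], [391, 175], [256, 155]] [[511.3, 217.8], [535.3, 261.3], [473.2, 293.2], [504.4, 355.4], [461.0, 376.6], [408.1, 270.6]]
```

View pics/w1.png

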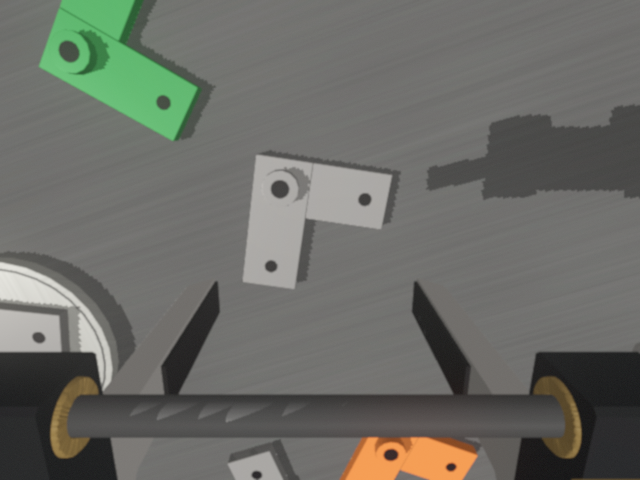

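A is seen whole, heel at (256,155) and ends at (391,175) and (242,279). Its sides measure about 116–118 mm (expected 120). Next is the base.

Call:
{"api": "carry_out", "payload": {"increments": [[-29.8,13.2,0,0,0,0,0],[-29.8,13.2,0,0,0,0,0],[-29.8,13.2,0,0,0,0,0],[-29.8,13.2,0,0,0,0,0],[-29.8,13.2,0,0,0,0,0],[-29.8,13.2,0,0,0,0,0],[-29.8,13.2,0,0,0,0,0],[-29.8,13.2,0,0,0,0,0],[-29.8,13.2,0,0,0,0,0],[-29.8,13.2,0,0,0,0,0]]}}

```text
time_s: 2.5
tool_pos: [507.7, -20.6, 201.4]
tcp_rot: [0.81, 0.586, 0.0, -0.0]
contact_force: [-0.1, 0.3, 0.3]
finger_gap: 93.9
```

```bash
cat >> geo.py <<'E'
L=np.array([[-60,-60],[60,-60],[60,-10],[-10,-10],[-10,60],[-60,60]],float)
def procr(P):
    """rigid fit of L to 6 measured corners, any start/sense; -> centre, yaw deg, rms"""
    best=None
    for Q in (P,P[::-1]):
        for k in range(6):
            q=np.roll(Q,k,0); a=L-L.mean(0); b=q-q.mean(0)
            th=np.arctan2((a[:,0]*b[:,1]-a[:,1]*b[:,0]).sum(),(a*b).sum())
            M=np.array([[np.cos(th),-np.sin(th)],[np.sin(th),np.cos(th)]])
            c=q.mean(0)-M@L.mean(0); e=np.sqrt(((L@M.T+c-q)**2).sum(1).mean())
            if best is None or e<best[2]: best=(c,np.degrees(th),e)
    return best
def lineCorners(x,p,mode=8):
    """refine polygon corners p of contour x by fitting lines to the sides"""
    x=x.reshape(-1,2).astype(float); n=len(p); ls=[]
    for i in range(n):
        a,b=p[i].astype(float),p[(i+1)%n].astype(float); l=np.linalg.norm(b-a); u=(b-a)/l
        t=(x-a)@u; d=abs((x-a)@np.array([-u[1],u[0]]))
        s=x[(t>.12*l)&(t<.88*l)&(d<4)]
        vx,vy,x0,y0=cv2.fitLine(s.astype(np.float32),cv2.DIST_HUBER,0,.01,.01).ravel(); ls.append((np.array([x0,y0]),np.array([vx,vy])))
    out=[]
    for i in range(n):
        (p0,u0),(p1,u1)=ls[i-1],ls[i]
        s=np.linalg.solve(np.c_[u0,-u1],p1-p0); out.append(p0+s[0]*u0)
    return np.array(out)
E
python3 - <<'E'
from shot import *; from geo import *
o,f=shot('wrist','w2.png'); print(o['time_s'],o['tool_pos'],o['tcp_rot']); img=f['image']
np.savez('w2.npz',img=img,pos=o['tool_pos'],rot=o['tcp_rot'])
d=np.load('w1.npz')
T=toolT(dict(tool_pos=d['pos'],tcp_rot=d['rot']))@f['T_tool_cam']
cs,_=cv2.findContours(greymask(d['img'],130,256),cv2.RETR_EXTERNAL,cv2.CHAIN_APPROX_NONE)
for x in cs:
    if cv2.contourArea(x)>8000:
        p=cv2.approxPolyDP(x,8,True)[:,0]; q=lineCorners(x,p);W=cast(f,T,q,14)[:,:2]; print(W.round(1).tolist(),procr(W))
print(img[200:260:6,200:440:16].mean(2).astype(int))
E
```

```text
2.5 [507.65024804 -20.64488101 201.4295687 ] [ 8.10354483e-01  5.85939856e-01  1.05073357e-04 -2.93325001e-04]
[[513.6, 216.9], [535.8, 260.6], [473.5, 292.3], [505.1, 354.4], [461.1, 376.5], [407.5, 270.4]] (array([487.27757691, 296.65429531]), np.float64(-26.836918889395704), np.float64(0.6648459163758055))
[[111 188 188 159 158 156 143 156 156 155  66 156 130 189  72]
 [154 184 185 159 158 150 156 157 156 156 156 156 131 186  75]
 [185 183 184 159 158 157 156 156 155 156 155 155 134 186  83]
 [185 186 186 159 158 157 156 154 156 157 156 155 158 186 107]
 [166 184 184 159 156 156 156  89 106 135 156 155 184 185  83]
 [149 184 185 158 157 157 156 102 107 137 185 184 184 186  77]
 [143 186 186 159 158 156 155 106 106 171 186 184 185 184  73]
 [104 186 184 158 157 155 154 107 107 184 185 185 185 184  76]
 [104 186 182 157 157 156 148 107 108 184 184 185 183 183  75]
 [104 184 185 157 156 156 135 108 135 183 185 184 185 168  77]]
```

View pics/w2.png

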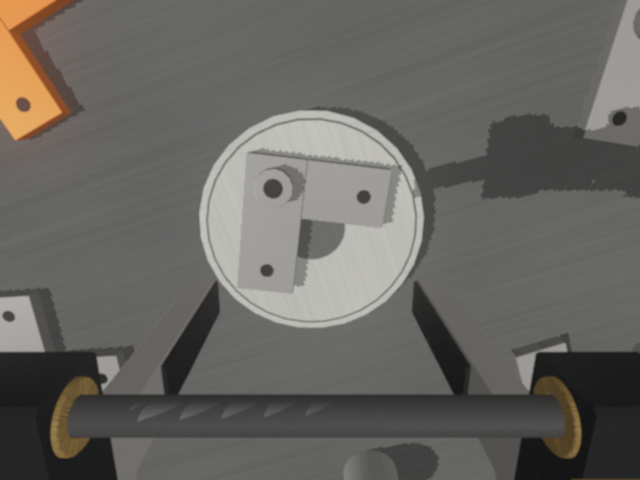

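Base seen at (247,152)–(395,292) on the disc. I'll segment it with a tighter grey band.

```bash
cat > meas.py <<'E'
from shot import *; from geo import *
def meas(o,f,img,z,lo,hi,near,amin=5000):
    T=toolT(o)@f['T_tool_cam']
    m=cv2.morphologyEx(greymask(img,lo,hi),cv2.MORPH_CLOSE,np.ones((3,3)));m=cv2.morphologyEx(m,cv2.MORPH_OPEN,np.ones((5,5)))
    cs,_=cv2.findContours(m,cv2.RETR_EXTERNAL,cv2.CHAIN_APPROX_NONE)
    for x in cs:
        if cv2.contourArea(x)>amin and cv2.pointPolygonTest(x,near,True)>-60:
            p=cv2.approxPolyDP(x,10,True)[:,0]; print(p.tolist())
            if len(p)!=6: continue
            q=lineCorners(x,p); W=cast(f,T,q,z)[:,:2]; s=np.linalg.norm(W-np.roll(W,-1,0),axis=1)
            print('sides',s.round(1).tolist()); print(procr(W))
E
python3 - <<'E'
from meas import *
f=r.grab_frame('wrist'); d=np.load('w2.npz')
meas(dict(tool_pos=d['pos'],tcp_rot=d['rot']),f,d['img'],34,145,172,(290,200))
T=toolT(dict(tool_pos=d['pos'],tcp_rot=d['rot']))@f['T_tool_cam']
# turntable check: centre
print(cast(f,T,[[312,219]],20))
E
```

```text
[[237, 287], [292, 293], [300, 217], [381, 227], [389, 171], [246, 154]]
sides [48.2, 70.9, 69.9, 48.8, 118.2, 117.9]
(array([514.05977957, -28.30896389]), np.float64(-25.15632215103554), np.float64(1.4491044493802936))
[[507.73147664 -24.62482208  20.        ]]
```

Run:
```python
from meas import *
f=r.grab_frame('wrist'); d=np.load('w2.npz');o=dict(tool_pos=d['pos'],tcp_rot=d['rot'])
for lo,hi in((125,171),(131,171),(138,171)): meas(o,f,d['img'],34,lo,hi,(290,200))
c=cv2.resize(d['img'][130:310,210:420],None,fx=3.5,fy=3.3,interpolation=cv2.INTER_NEAREST); 
print(d['img'][140:166:2,260].mean(1).astype(int),d['img'][180,380:410,:].mean(1).astype(int),d['img'][280,228:250].mean(1).astype(int))
```

```text
[[237, 287], [292, 293], [307, 269], [300, 219], [381, 227], [403, 169], [248, 151]]
[[237, 287], [292, 293], [301, 218], [391, 222], [397, 165], [248, 151]]
sides [49.1, 70.1, 76.4, 49.6, 126.5, 118.3]
(array([515.11779049, -25.85241537]), np.float64(-25.936329555855632), np.float64(2.910600245359715))
[[237, 287], [292, 293], [300, 217], [381, 227], [390, 170], [248, 151]]
sides [48.7, 70.4, 70.2, 48.9, 118.5, 118.2]
(array([514.11030597, -28.10072656]), np.float64(-25.09410076560041), np.float64(1.1651224143392027))
[187 186 187 189 172 135 116 134 161 160 159 159 160] [155 155 156 155 156 155 156 156 153 146 132 129 131 132 132 133 133 134
 136 144 162 181 189 190 186 173 143 128 154 178] [137 156 176 184 187 186 185 185 184 177 165 157 156 156 156 156 157 156
 157 156 156 156]
```

Call:
{"api": "carry_out", "payload": {"increments": [[-25.8,13.4,0,0,0,1.5,0],[-25.8,13.4,0,0,0,1.5,0],[-25.8,13.4,0,0,0,1.5,0],[-25.8,13.4,0,0,0,1.5,0],[-25.8,13.4,0,0,0,1.5,0],[-25.8,13.4,0,0,0,1.5,0],[-25.8,13.4,0,0,0,1.5,0],[-25.8,13.4,0,0,0,1.5,0],[-25.8,13.4,0,0,0,1.5,0],[-25.8,13.4,0,0,0,1.5,0],[-25.8,13.4,0,0,0,1.5,0],[-25.8,13.4,0,0,0,1.5,0],[-25.8,13.4,0,0,0,1.5,0],[-25.8,13.4,0,0,0,1.5,0]]}}

```text
time_s: 4.05
tool_pos: [553.8, -309.1, 201.4]
tcp_rot: [0.992, -0.124, -0.0, 0.0]
contact_force: [0.2, 0.5, 0.1]
finger_gap: 93.8
```

```bash
cat >> meas.py <<'E'
def go(o,xyz,yaw):
    """print shift (cm) and turn to reach xyz with tool x at yaw deg (mod 180, nearest)"""
    M=R.from_quat(o['tcp_rot']); s=M.inv().apply(np.array(xyz)-o['tool_pos'])/10
    y0=np.degrees(np.arctan2(M.as_matrix()[1,0],M.as_matrix()[0,0]))
    d=(yaw-y0+180)%360-180
    c,sn=np.cos(np.radians(yaw)),np.sin(np.radians(yaw))
    G=R.from_matrix(np.array([[c,sn,0],[sn,-c,0],[0,0,-1.]]))
    print('yaw',y0.round(2),'dyaw',d.round(2),'shift',s.round(2),'rotvec',(M.inv()*G).as_rotvec().round(4))
def grip_pt(c,yaw,z,lx=3):
    t=np.radians(yaw); v=np.array([lx,-35.]); return [c[0]+v[0]*np.cos(t)-v[1]*np.sin(t),c[1]+v[0]*np.sin(t)+v[1]*np.cos(t),z]
E
python3 - <<'E'
from meas import *
o,f=shot('wrist','w3.png'); print(o['time_s'],o['tool_pos'],o['tcp_rot'])
meas(o,f,f['image'],14,130,256,(320,220))
E
```

```text
4.05 [ 553.8130927  -309.10998399  201.44383364] [ 9.92301515e-01 -1.23845482e-01 -2.12507356e-05  1.17720514e-05]
[[387, 150], [331, 149], [329, 227], [253, 228], [254, 277], [380, 279]]
sides [49.1, 70.0, 70.0, 49.6, 120.3, 119.6]
(array([ 556.0449147 , -311.30404578]), np.float64(75.80217607296217), np.float64(0.685630793784205))
```

Run:
```python
from meas import *
o=r.get_obs(); p=grip_pt((556.0,-311.3),75.8,70); print(p); go(o,p,-14.2)
p[2]=17;go(o,p,-14.2)
```

```text
[np.float64(590.6665094039663), np.float64(-316.9774224560727), 70]
yaw -14.25 dyaw 0.05 shift [ 3.76 -0.15 13.15] rotvec [ 0.     -0.0001 -0.0009]
yaw -14.25 dyaw 0.05 shift [ 3.76 -0.15 18.45] rotvec [ 0.     -0.0001 -0.0009]
```

Call:
{"api": "carry_out", "payload": {"increments": [[3.8,-0.15,10,0,0,0,0],[3.8,-0.15,10,0,0,0,0],[3.8,-0.15,10,0,0,0,0],[3.8,-0.15,13,0,0,0,0],[3.8,-0.15,16,0,0,0,0],[3.8,-0.15,17.5,0,0,0,0],[3.8,-0.15,18.4,0,0,0,0],[3.8,-0.15,18.4,0,0,0,0],[3.8,-0.15,18.4,0,0,0,0],[3.8,-0.15,18.4,0,0,0,0.3],[3.8,-0.15,18.4,0,0,0,0.55],[3.8,-0.15,18.4,0,0,0,0.55],[3.8,-0.15,18.4,0,0,0,0.55],[3.8,-0.15,18.4,0,0,0,0.55],[3.8,-0.15,18.4,0,0,0,0.55],[3.8,-0.15,18.4,0,0,0,0.55],[3.8,-0.15,18.4,0,0,0,0.55]], "newtons": 50}}

```text
time_s: 5.8
tool_pos: [590.7, -317.2, 17.5]
tcp_rot: [0.992, -0.125, -0.0, -0.0]
contact_force: [-0.9, 0.8, 1.6]
finger_gap: 49.3
```

Run:
```python
from meas import *
o,f=shot('wrist','w4.png');print(o['tool_pos'],o['contact_force'],o['finger_gap'])
```

```text
[ 590.69683018 -317.24287031   17.45043596] [-0.94846691  0.78124601  1.60813231] 49.29266365113364
```

View pics/w4.png

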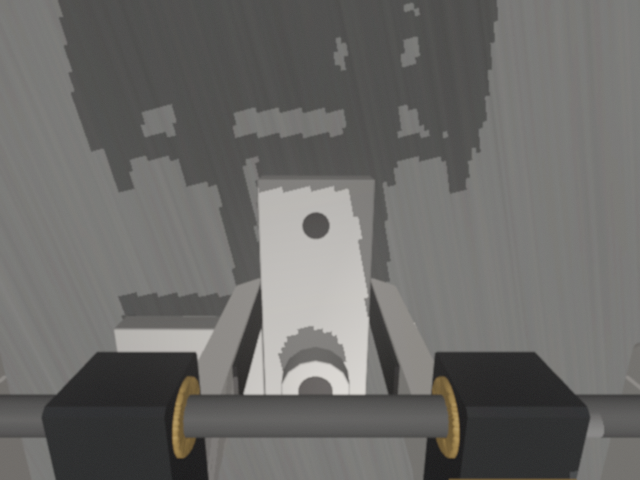

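Gripped at a gap of 49.3, the bracket lies square between the jaws and its leg end shows at row 180. Next I'll lift and carry it.

Run:
```python
from meas import *
o=r.get_obs(); p=grip_pt((514.1,-28.1),154.9,100); print(p); go(o,p,64.9)
```

```text
[np.float64(526.2302733990552), np.float64(4.867506233626056), 100]
yaw -14.32 dyaw 79.22 shift [-14.22 -29.62  -8.24] rotvec [-5.0000e-04  4.0000e-04 -1.3827e+00]
```

Call:
{"api": "carry_out", "payload": {"increments": [[0,0,-2,0,0,0,0.55],[0,0,-5,0,0,0,0.55],[0,0,-8.2,0,0,0,0.55],[-1.5,-3,-8.2,0,0,-0.12,0.55],[-3,-6,-8.2,0,0,-0.25,0.55],[-4.5,-9,-8.2,0,0,-0.38,0.55],[-6,-12,-8.2,0,0,-0.51,0.55],[-7.5,-15,-8.2,0,0,-0.64,0.55],[-9,-18,-8.2,0,0,-0.77,0.55],[-10.5,-21,-8.2,0,0,-0.9,0.55],[-12,-24,-8.2,0,0,-1.03,0.55],[-13,-27,-8.2,0,0,-1.16,0.55],[-14,-29,-8.2,0,0,-1.28,0.55],[-14.2,-29.6,-8.2,0,0,-1.383,0.55],[-14.2,-29.6,-8.2,0,0,-1.383,0.55],[-14.2,-29.6,-8.2,0,0,-1.383,0.55],[-14.2,-29.6,-8.2,0,0,-1.383,0.55]]}}

```text
time_s: 7.55
tool_pos: [526.5, 4.0, 99.1]
tcp_rot: [0.844, 0.536, -0.0, -0.0]
contact_force: [0.1, -0.1, -4.3]
finger_gap: 49.6
```

Run:
```python
from meas import *
o,f=shot('wrist','w5.png');print(o['time_s'],o['tool_pos'],o['contact_force'],o['wrist_torque'],o['finger_gap'])
p=grip_pt((514.1,-28.1),154.9,54); go(o,p,64.9)
```

```text
7.55 [526.49013555   3.99867926  99.13705979] [ 0.08531547 -0.09468677 -4.32036731] [ 0.10582396  0.00453296 -0.01576127] 49.61827051438187
yaw 64.79 dyaw 0.11 shift [ 0.07 -0.06  4.51] rotvec [-0.0003  0.0002 -0.002 ]
```

View pics/w5.png

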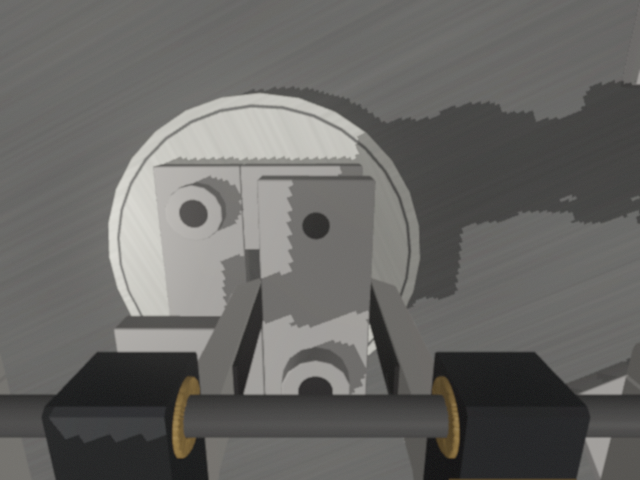

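Held plate's top end edge at row 183 back-computes to 57 mm from the tool centre, as planned. The bottom boss at (193,210) stands clear. Lowering now.

Call:
{"api": "carry_out", "payload": {"increments": [[0.07,-0.06,1.5,0,0,-0.002,0.55],[0.07,-0.06,3,0,0,-0.002,0.55],[0.07,-0.06,4,0,0,-0.002,0.55],[0.07,-0.06,4.4,0,0,-0.002,0.55],[0.07,-0.06,4.5,0,0,-0.002,0.55],[0.07,-0.06,4.6,0,0,-0.002,0.55],[0.07,-0.06,4.65,0,0,-0.002,0.55],[0.07,-0.06,4.65,0,0,-0.002,0.55]]}}

```text
time_s: 8.4
tool_pos: [526.8, 5.4, 53.5]
tcp_rot: [0.843, 0.538, 0.0, 0.0]
contact_force: [-0.4, 1.0, -3.9]
finger_gap: 49.3
```

Call:
{"api": "carry_out", "payload": {"increments": [[0,0,0.05,0,0,0,0.55],[0,0,0.05,0,0,0,0.55]]}}

```text
time_s: 8.6
tool_pos: [526.4, 5.5, 52.6]
tcp_rot: [0.843, 0.538, 0.0, 0.0]
contact_force: [-0.6, -0.1, -4.2]
finger_gap: 49.9
```

Call:
{"api": "carry_out", "payload": {"increments": [[0,0,0.05,0,0,0,0.55],[0,0,0.1,0,0,0,0.55],[0,0,0.1,0,0,0,0.55]]}}

```text
time_s: 8.9
tool_pos: [526.4, 5.5, 51.5]
tcp_rot: [0.843, 0.538, 0.0, 0.0]
contact_force: [-0.7, 0.5, -3.9]
finger_gap: 49.4
```

Call:
{"api": "carry_out", "payload": {"increments": [[0,0,0.05,0,0,0,0.55],[0,0,0.05,0,0,0,0.55]]}}

```text
time_s: 9.1
tool_pos: [526.5, 5.5, 51.4]
tcp_rot: [0.843, 0.538, 0.0, 0.0]
contact_force: [-0.3, 1.1, -0.4]
finger_gap: 49.4
```

Call:
{"api": "carry_out", "payload": {"increments": [[0,0,0,0,0,0,0.35],[0,0,0,0,0,0,0.3],[0,0,0,0,0,0,0.3],[0,0,0,0,0,0,0.2],[0,0,0,0,0,0,0.2],[0,0,-1,0,0,0,0.2],[0,0,-3,0,0,0,0.2],[0,0,-6,0,0,0,0],[-2,0.3,-10,0,0,0,0],[-3.5,0.3,-15,0,0,0,0],[-3.5,0.3,-15,0,0,0,0],[-3.5,0.3,-15,0,0,0,0],[-3.5,0.3,-15,0,0,0,0]]}}

```text
time_s: 10.4
tool_pos: [513.3, -27.1, 199.9]
tcp_rot: [0.843, 0.538, -0.001, -0.001]
contact_force: [-0.2, 0.6, 0.5]
finger_gap: 94.0
```

Run:
```python
from meas import *
o,f=shot('wrist','w6.png');print(o['time_s'],o['tool_pos'])
for lo,hi in((140,185),(140,172)):meas(o,f,f['image'],48,lo,hi,(320,230))
cv2.imwrite('pics/w6c.png',cv2.resize(f['image'][90:350,170:470,::-1],None,fx=2.3,fy=2.3))
```

```text
10.4 [513.32447324 -27.11536187 199.9136088 ]
[[243, 151], [245, 232], [301, 229], [304, 210], [329, 212], [328, 239], [242, 238], [245, 294], [372, 294], [373, 306], [404, 276], [388, 283], [366, 255], [338, 264], [358, 246], [387, 251], [392, 153]]
[[244, 151], [246, 232], [329, 212], [328, 239], [243, 238], [246, 293], [385, 293], [368, 256], [338, 262], [358, 246], [387, 251], [392, 153]]
```

View pics/w6c.png

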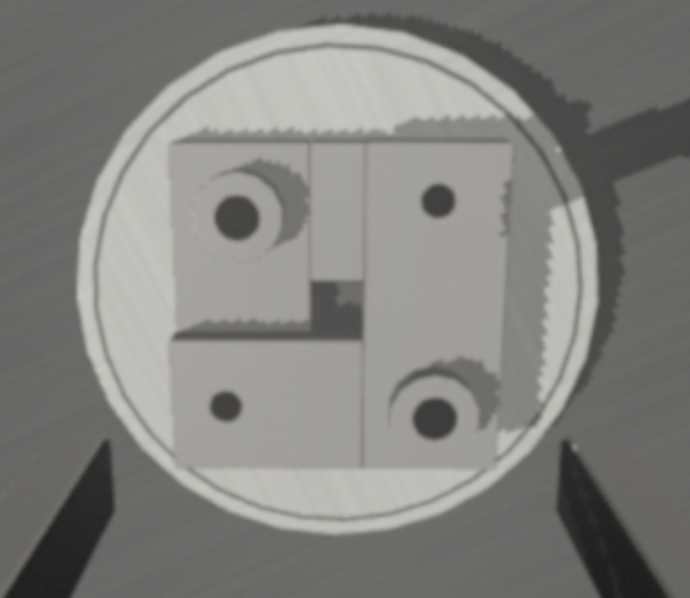

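The pile looks square and flat: upper bracket's boss at lower right, base boss at upper left in the open corner. I'll measure the edges of both in the base frame.

```bash
cat > edges.py <<'E'
from meas import *
from scipy.ndimage import map_coordinates,gaussian_filter1d
def edge(f,T,a,b,z,c,yaw,h=6,pol=None,img=None):
    """subpixel edge near a-b (full px); returns base-frame coords of its ends"""
    g=(f['image'] if img is None else img).mean(2); a,b=np.array(a,float),np.array(b,float); u=(b-a)/np.linalg.norm(b-a); n=np.array([-u[1],u[0]])
    k=np.arange(-h,h+.1,.25); pts=[]
    for t in np.linspace(.05,.95,40):
        q=(a+(b-a)*t)[None]+k[:,None]*n
        d=gaussian_filter1d(np.gradient(map_coordinates(g,[q[:,1],q[:,0]],order=1)),3)
        s=abs(d) if pol is None else pol*d
        if s.max()>.4: pts.append(q[s.argmax()])
    pts=np.array(pts,np.float32); vx,vy,x0,y0=cv2.fitLine(pts,cv2.DIST_HUBER,0,.01,.01).ravel()
    v=np.array([vx,vy]);p0=np.array([x0,y0]); W=cast(f,T,[p0+v*((a-p0)@v),p0+v*((b-p0)@v)],z)[:,:2]-c
    th=np.radians(yaw); M=np.array([[np.cos(th),np.sin(th)],[-np.sin(th),np.cos(th)]])
    res=np.median(abs((pts-p0)@np.array([-v[1],v[0]])))
    return (W@M.T).round(1).tolist(),len(pts),round(float(res),2)
E
python3 - <<'E'
from edges import *
f=r.grab_frame('wrist');o=r.get_obs();T=toolT(o)@f['T_tool_cam']; np.savez('w6.npz',img=f['image'],pos=o['tool_pos'],rot=o['tcp_rot'])
C=lambda x,y:(170+x/2.3,90+y/2.3)
c=np.array([514.1,-28.1])
for n,a,b,z in(('U end top',(375,142),(500,142),48),('U bottom',(185,468),(490,468),48),('U right',(510,160),(501,350),48),('U leftend',(170,350),(173,460),48),('U innerV',(364,150),(362,330),48),('U innerH',(180,340),(355,340),48),
 ('B top',(185,142),(300,142),34),('B left',(169,150),(174,320),34),('B inV',(309,150),(309,270),34)):
    print(n,edge(f,T,C(*a),C(*b),z,c,-25.1))
E
```

```text
U end top ([[-60.8, 13.1], [-60.6, 55.0]], 40, 0.05)
U bottom ([[58.0, -55.5], [57.9, 57.6]], 40, 0.11)
U right ([[-55.5, 56.8], [11.2, 59.5]], 40, 0.65)
U leftend ([[11.7, -59.6], [54.1, -61.0]], 40, 0.42)
U innerV ([[-58.6, 11.2], [4.0, 10.0]], 40, 0.28)
U innerH ([[8.6, -55.2], [8.3, 7.1]], 40, 0.0)
B top ([[-62.0, -52.8], [-64.2, -12.7]], 40, 0.97)
B left ([[-57.3, -59.6], [4.2, -59.2]], 40, 0.18)
B inV ([[-57.5, -8.4], [-14.8, -10.9]], 40, 0.55)
```

B sits within about 1 mm of the base, square to 0.3°. Next is A.

Run:
```python
from meas import *
o=r.get_obs(); p=grip_pt((487.3,296.65),-26.8,120); print(p); go(o,p,63.2)
```

```text
[np.float64(474.1970435312263), np.float64(264.0568637321073), 120]
yaw 65.06 dyaw -1.86 shift [ 24.75 -15.74   7.93] rotvec [-0.0041  0.0008  0.0324]
```

Call:
{"api": "carry_out", "payload": {"increments": [[24.75,-15.7,5,0,0,0.032,0],[24.75,-15.7,5,0,0,0.032,0],[24.75,-15.7,5,0,0,0.032,0],[24.75,-15.7,8,0,0,0.032,0],[24.75,-15.7,8,0,0,0.032,0],[24.75,-15.7,8,0,0,0.032,0],[24.75,-15.7,8,0,0,0.032,0],[24.75,-15.7,8,0,0,0.032,0],[24.75,-15.7,8,0,0,0.032,0],[24.75,-15.7,8,0,0,0.032,0],[24.75,-15.7,8,0,0,0.032,0]]}}

```text
time_s: 11.6
tool_pos: [477.3, 262.0, 121.6]
tcp_rot: [0.852, 0.523, 0.001, 0.0]
contact_force: [0.5, 0.6, 0.3]
finger_gap: 93.9
```

Run:
```python
from meas import *
o,f=shot('wrist','w7.png'); print(o['time_s'],o['tool_pos'],o['tcp_rot'])
meas(o,f,f['image'],14,130,256,(320,220))
p=grip_pt((487.3,296.65),-26.8,17.3);go(o,p,63.2)
```

```text
11.6 [477.26588823 261.95221756 121.59766296] [8.52328856e-01 5.23005924e-01 5.32771221e-04 2.03675828e-04]
[[420, 145], [281, 145], [285, 309], [351, 308], [353, 217], [319, 157], [342, 156], [359, 183], [420, 159]]
yaw 63.07 dyaw 0.13 shift [ 0.04 -0.38 10.43] rotvec [ 0.0009 -0.0007 -0.0023]
```

Call:
{"api": "carry_out", "payload": {"increments": [[0.04,-0.38,3,0,0,-0.002,0],[0.04,-0.38,6,0,0,-0.002,0],[0.04,-0.38,8.5,0,0,-0.002,0],[0.04,-0.38,9.8,0,0,-0.002,0],[0.04,-0.38,10.4,0,0,-0.002,0],[0.04,-0.38,10.4,0,0,-0.002,0],[0.04,-0.38,10.4,0,0,-0.002,0],[0.04,-0.38,10.4,0,0,-0.002,0.3],[0.04,-0.38,10.4,0,0,-0.002,0.55],[0.04,-0.38,10.4,0,0,-0.002,0.55],[0.04,-0.38,10.4,0,0,-0.002,0.55],[0.04,-0.38,10.4,0,0,-0.002,0.55],[0.04,-0.38,10.4,0,0,-0.002,0.55],[0.04,-0.38,10.4,0,0,-0.002,0.55],[0.04,-0.38,10.4,0,0,-0.002,0.55]]}}

```text
time_s: 13.15
tool_pos: [473.2, 265.3, 17.0]
tcp_rot: [0.851, 0.525, 0.0, -0.0]
contact_force: [1.0, 0.5, 0.9]
finger_gap: 49.2
```

Run:
```python
from meas import *
o,f=shot('wrist','w8.png'); print(o['time_s'],o['tool_pos'],o['finger_gap'])
p=grip_pt((514.1,-28.1),-25.1,120);print(p);go(o,p,64.9)
```

```text
13.15 [473.2483039  265.33816135  16.96071478] 49.15857699097029
[np.float64(501.96972660094474), np.float64(-61.06750623362606), 120]
yaw 63.31 dyaw 1.59 shift [-27.87  17.23 -10.31] rotvec [-0.     -0.0003 -0.0278]
```

View pics/w8.png

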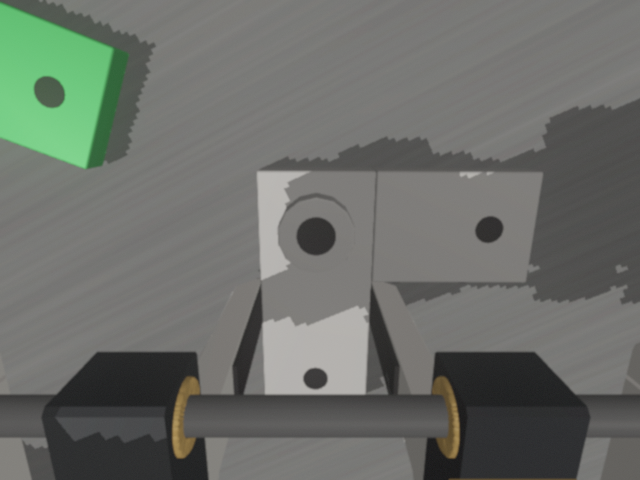

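Grip on A is good (gap 49.2, heel edge at row 171, giving a grip point of about 2 mm). Carrying it over.

Call:
{"api": "carry_out", "payload": {"increments": [[0,0,-2,0,0,0,0.55],[0,0,-5,0,0,0,0.55],[0,0,-8.5,0,0,0,0.55],[-3,1.8,-10.3,0,0,0,0.55],[-6,3.7,-10.3,0,0,-0.01,0.55],[-9,5.6,-10.3,0,0,-0.02,0.55],[-12,7.4,-10.3,0,0,-0.028,0.55],[-15,9.3,-10.3,0,0,-0.028,0.55],[-18,11.1,-10.3,0,0,-0.028,0.55],[-21,13,-10.3,0,0,-0.028,0.55],[-24,14.8,-10.3,0,0,-0.028,0.55],[-26.5,16.4,-10.3,0,0,-0.028,0.55],[-27.9,17.2,-10.3,0,0,-0.028,0.55],[-27.9,17.2,-10.3,0,0,-0.028,0.55],[-27.9,17.2,-10.3,0,0,-0.028,0.55],[-27.9,17.2,-10.3,0,0,-0.028,0.55]]}}

```text
time_s: 14.8
tool_pos: [500.7, -60.3, 119.2]
tcp_rot: [0.844, 0.537, -0.0, -0.001]
contact_force: [-0.4, -0.0, -4.0]
finger_gap: 49.5
```

Run:
```python
from meas import *
o=r.get_obs(); print(o['time_s'],o['tool_pos'],o['contact_force'])
p=grip_pt((514.1,-28.1),-25.1,67.5,2);go(o,p,64.9)
```

```text
14.8 [500.73948241 -60.28818559 119.23354183] [-0.41088833 -0.0124917  -3.95484043]
yaw 64.96 dyaw -0.06 shift [-0.02  0.05  5.17] rotvec [-0.0019 -0.      0.0011]
```

Call:
{"api": "carry_out", "payload": {"increments": [[0,0.05,1.5,0,0,0,0.55],[0,0.05,3,0,0,0,0.55],[0,0.05,4.2,0,0,0,0.55],[0,0.05,4.8,0,0,0,0.55],[0,0.05,5,0,0,0,0.55],[0,0.05,5,0,0,0,0.55],[0,0.05,5,0,0,0,0.55],[0,0.05,5,0,0,0,0.55]]}}

```text
time_s: 15.6
tool_pos: [502.7, -61.7, 70.7]
tcp_rot: [0.844, 0.537, 0.0, 0.001]
contact_force: [-0.1, 0.5, -3.8]
finger_gap: 49.3
```

Run:
```python
from meas import *
o=r.get_obs(); print(o['time_s'],o['tool_pos'],o['contact_force'])
p=grip_pt((514.1,-28.1),-25.1,65,2);go(o,p,64.9)
```

```text
15.6 [502.66147363 -61.73407105  70.66861806] [-0.13981888  0.52188626 -3.81477102]
yaw 64.91 dyaw -0.01 shift [ 0.03 -0.19  0.57] rotvec [ 0.0015 -0.0002  0.0002]
```

Call:
{"api": "carry_out", "payload": {"increments": [[0,0,0.1,0,0,0,0.55],[0,0,0.2,0,0,0,0.55],[0,0,0.2,0,0,0,0.55],[0,0,0.2,0,0,0,0.55],[0,0,0.2,0,0,0,0.55]]}}

```text
time_s: 16.1
tool_pos: [502.0, -61.5, 68.0]
tcp_rot: [0.844, 0.537, 0.0, 0.0]
contact_force: [0.1, 0.5, -4.3]
finger_gap: 49.4
```

Run:
```python
from meas import *
o=r.get_obs(); print(o['time_s'],o['tool_pos'],o['contact_force'],abs(o['dq']).max())
p=grip_pt((514.1,-28.1),-25.1,65,2);go(o,p,64.9)
```

```text
16.1 [502.01880215 -61.53434418  67.96466218] [ 0.11045874  0.52226185 -4.26295759] 0.0007959842824768389
yaw 64.91 dyaw -0.01 shift [ 0.04 -0.12  0.3 ] rotvec [ 0.     -0.      0.0002]
```

Call:
{"api": "carry_out", "payload": {"increments": [[0.04,-0.1,0.05,0,0,0,0.55],[0.04,-0.1,0.15,0,0,0,0.55],[0.04,-0.1,0.2,0,0,0,0.55],[0.04,-0.1,0.2,0,0,0,0.55],[0.04,-0.1,0.2,0,0,0,0.55],[0.04,-0.1,0.2,0,0,0,0.55]]}}

```text
time_s: 16.7
tool_pos: [501.3, -60.8, 66.0]
tcp_rot: [0.844, 0.537, -0.0, 0.0]
contact_force: [0.6, -0.1, -3.6]
finger_gap: 49.0
```

Call:
{"api": "carry_out", "payload": {"increments": [[0,0,0.05,0,0,0,0.55],[0,0,0.1,0,0,0,0.55],[0,0,0.1,0,0,0,0.55],[0,0,0.1,0,0,0,0.55]]}}

```text
time_s: 17.1
tool_pos: [501.4, -60.8, 65.0]
tcp_rot: [0.844, 0.537, 0.0, 0.0]
contact_force: [-0.5, 0.2, -4.0]
finger_gap: 49.9
```

Call:
{"api": "carry_out", "payload": {"increments": [[0,0,0.05,0,0,0,0.55],[0,0,0.05,0,0,0,0.55],[0,0,0.05,0,0,0,0.55]]}}

```text
time_s: 17.4
tool_pos: [501.4, -60.8, 64.9]
tcp_rot: [0.844, 0.537, 0.0, 0.0]
contact_force: [-1.5, 1.1, 3.0]
finger_gap: 49.5
```

Call:
{"api": "carry_out", "payload": {"increments": [[0,0,0,0,0,0,0.35],[0,0,0,0,0,0,0.3],[0,0,0,0,0,0,0.3],[0,0,0,0,0,0,0.2],[0,0,0,0,0,0,0.2],[0,0,-1,0,0,0,0.2],[0,0,-3,0,0,0,0.2],[0,0,-6,0,0,0,0],[2,-0.2,-10,0,0,0,0],[3.5,-0.2,-13.5,0,0,0,0],[3.5,-0.2,-13.5,0,0,0,0],[3.5,-0.2,-13.5,0,0,0,0],[3.5,-0.2,-13.5,0,0,0,0],[3.5,-0.2,-13.5,0,0,0,0],[3.5,-0.2,-13.5,0,0,0,0],[3.5,-0.2,-13.5,0,0,0,0]]}}

```text
time_s: 19.0
tool_pos: [513.6, -28.3, 198.4]
tcp_rot: [0.844, 0.536, -0.001, -0.001]
contact_force: [-0.2, -0.0, 0.2]
finger_gap: 94.0
```

Run:
```python
from meas import *
o,f=shot('wrist','w9.png');print(o['time_s'],o['tool_pos'],abs(o['dq']).max())
np.savez('w9.npz',img=f['image'],pos=o['tool_pos'],rot=o['tcp_rot'])
cv2.imwrite('pics/w9c.png',cv2.resize(f['image'][90:350,170:470,::-1],None,fx=2.3,fy=2.3))
s=r.grab_frame('scene')['image'];cv2.imwrite('pics/s9.png',cv2.resize(s[170:300,230:400,::-1],None,fx=4,fy=4,interpolation=cv2.INTER_CUBIC))
```

```text
19.0 [513.6477399  -28.3430128  198.42134274] 0.006828143287188166
```

View pics/w9c.png

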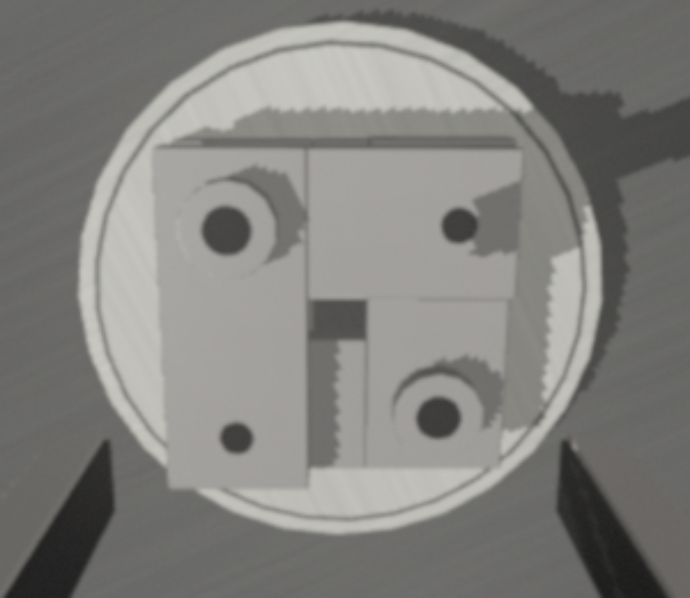

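View pics/s9.png

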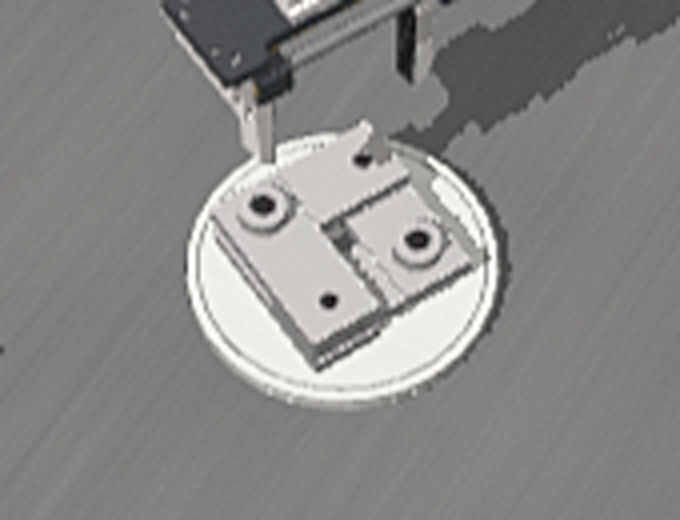

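Run:
```python
from edges import *
f=r.grab_frame('wrist');o=r.get_obs();print(o['tool_pos'],o['tcp_rot'],abs(o['dq']).max());T=toolT(o)@f['T_tool_cam']
C=lambda x,y:(170+x/2.3,90+y/2.3)
c=np.array([514.1,-28.1])
for n,a,b,z in(('A top',(165,148),(510,150),62),('A left',(155,160),(167,480),62),('A legend bot',(175,488),(300,488),62),('A rightend',(520,160),(514,290),62),('A inV',(307,320),(307,480),62),('A inH',(315,299),(505,299),62),
 ('U bottom',(372,467),(490,467),48),('U right',(505,310),(501,350),48),('U inV',(366,320),(364,460),48)):
    print(n,edge(f,T,C(*a),C(*b),z,c,-25.1,4))
d=np.load('w6.npz');T=toolT(dict(tool_pos=d['pos'],tcp_rot=d['rot']))@f['T_tool_cam']
im=d['img'][88:108]; 
for u in (250,260,270,280): print(u,d['img'][144:160,u].mean(1).astype(int))
for u in (340,360,380): print(u,d['img'][144:160,u].mean(1).astype(int))
```

```text
[514.1120512  -28.29875109 199.07885845] [ 8.43849552e-01  5.36579727e-01 -2.55766365e-04 -2.55504929e-04] 0.0032515896189043558
A top ([[-58.6, -55.3], [-58.5, 55.3]], 40, 0.07)
A left ([[-54.1, -60.3], [57.9, -60.9]], 40, 0.21)
A legend bot ([[62.5, -57.8], [60.1, -13.2]], 40, 0.96)
A rightend ([[-54.2, 59.7], [-11.5, 58.4]], 40, 0.22)
A inV ([[-1.0, -11.1], [57.9, -11.2]], 40, 0.06)
A inH ([[-9.2, -7.5], [-8.0, 56.3]], 40, 0.36)
U bottom ([[58.3, 13.0], [58.3, 56.7]], 40, 0.0)
U right ([[-1.0, 59.2], [13.8, 59.1]], 40, 0.07)
U inV ([[2.7, 11.2], [56.2, 9.5]], 40, 0.92)
250 [190 190 191 190 190 181 156 122 115 143 161 164 163 164 164 164]
260 [190 183 167 153 140 134 126 113 116 145 160 164 164 163 163 164]
270 [191 190 183 165 144 135 131 119 120 143 160 163 163 163 162 163]
280 [193 194 192 181 156 138 131 120 118 142 159 163 162 162 162 159]
340 [190 188 186 185 174 151 130 113 125 148 159 160 160 159 160 160]
360 [137 137 137 137 137 136 127 111 121 146 158 160 160 159 159 160]
380 [133 133 132 132 132 133 126 112 117 143 156 159 158 158 158 158]
```

Run:
```python
from edges import *
d=np.load('w9.npz')['img']
for u in (240,245,265,280,295,305,320,340,360,380,390): print(u,d[140:160,u].mean(1).astype(int))
f=r.grab_frame('wrist');o=r.get_obs();T=toolT(o)@f['T_tool_cam'];Ti=np.linalg.inv(T)
th=np.radians(-25.1)
for x,y,z in((-58.6,40,62),(-58.6,40,48),(-60,40,48),(-60,40,34),(-58.6,-40,62),(-60,-40,34),(-60,-40,20)):
    p=Ti@np.array([514.1+x*np.cos(th)-y*np.sin(th),-28.1+x*np.sin(th)+y*np.cos(th),z,1]);print(x,y,z,(f['cx']+f['fx']*p[0]/p[2]).round(1),(f['cy']+f['fy']*p[1]/p[2]).round(1))
cv2.imwrite('pics/w10.png',cv2.resize(f['image'][140:170,230:410,::-1],None,fx=4.4,fy=12,interpolation=cv2.INTER_NEAREST))
```

```text
240 [158 137 139 161 181 191 194 192 191 191 190 184 163 134 140 159 167 166
 165 166]
245 [184 190 191 191 191 191 190 190 189 184 170 153 135 120 138 160 166 166
 165 165]
265 [190 189 189 189 188 181 161 142 134 125 108 104 107 111 135 158 164 164
 164 163]
280 [139 138 138 138 137 137 137 137 135 126 107 105 105 111 134 156 163 164
 163 163]
295 [137 137 137 138 137 138 137 139 136 126 108 105 107 107 128 153 160 162
 162 162]
305 [137 137 138 138 138 138 139 140 137 130 112 103 100 100 123 150 160 162
 161 161]
320 [140 140 140 141 140 140 141 140 139 128 108 105 107 104 125 152 161 162
 161 162]
340 [137 138 138 138 138 139 140 139 130 111 101 108 108 105 123 149 160 161
 162 161]
360 [139 138 138 138 138 138 138 136 131 115 104 107 108 101 120 147 159 160
 161 160]
380 [135 135 135 135 134 134 135 135 129 113 101 107 105  97 113 142 156 160
 160 160]
390 [137 138 137 137 137 137 136 135 130 114 102 106 105  96 110 141 157 159
 160 159]
-58.6 40 62 370.9 153.5
-58.6 40 48 368.5 152.2
-60 40 48 368.6 150.3
-60 40 34 366.4 149.1
-58.6 -40 62 262.4 153.4
-60 -40 34 266.8 149.0
-60 -40 20 268.8 148.0
```

View pics/w10.png

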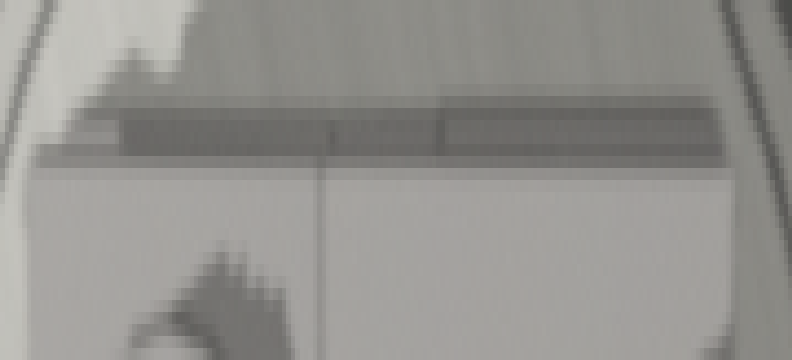

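The zoomed strip shows the end faces stacked in rows 149–154. Base and A edges agree to about 0.5 mm and B stands out by about 1.5 mm. There is no tilt, so I'm handing in.

```bash
python3 -c "
from bench import r
o=r.get_obs();print(o['time_s'],o['contact_force']);print(r.sign_off())"
```

```text
19.2 [-0.45082283  0.01301543  0.20151167]
the job is handed in; nothing more can be done
None
```

The pile of three is built and handed in at 19.2 s, against the 53 s limit. B went on first, half a turn from the base, then A on top, half a turn from B. Both were set down gently, with at most 3 N read at contact, and the arm stopped about 130 mm above the pile, touching nothing.

- **Final checks:** both bosses stand in the open corners. The camera edges show each plate square to about 0.3° and the pile lying flat.
- **Alignment:** along the base's x axis, A lines up with the base to about 0.5 mm, and B stands out by about 1.3–1.7 mm. In y all three agree to about 1 mm. I left these offsets uncorrected.
- **Disagreements:** direct edge casts put A at +1.2 mm and B at −1.4 mm in x, while the stacked end faces put A within 0.5 mm of the base. The measured outlines also came out about 1% small. The camera calibration is only good to about 2 mm, so these offsets are near the limit of what can be measured.
- **Base bracket:** after B was placed, the base's left edge measured within about 0.4 mm of its first reading, and the end-face check after A agrees. I did not measure its full pose again.

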